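# Comb the chew sticks into rows

### The job

Three dark chew sticks lie scattered on the plywood. Pick up the orange rake by its upright grip and comb the sticks together with it, touching them with nothing but the rake, until all three lie flat and parallel in close rows, side by side. Then stand the rake back on its tines on the plywood, clear of the sticks, and let go.

Things in the scene. Friction and masses are not known exactly. Their poses are not given: they have to be found in the camera images.
- rake: Loose orange rake, 0.18 kg, upright on its tines, left or right of the sticks. Origin: centre of the tine tips; x across the head (rakes either way), y along it, z up. Head 36 (x) by 154 mm (y), 32 to 48 mm up; below, two rows of nine 6 mm tines 18 mm apart, rows at x = +-13 mm. On top, mid-head, the grip: flat block 22 mm thick (x), 50 mm wide (y), 48 to 111 mm up.
- stick_a: Loose dark brown square chew stick with pale ends, 110 x 14 x 14 mm, about 18 g, flat on the plywood (z = 0). Origin at its centre; x along its length. One of the two outer sticks; turned 15 to 30 degrees against the middle one. Pushed broadside by the rake held 2 to 5 mm off the plywood, a stick turns flush with the tine row.
- stick_b: Loose dark brown square chew stick with pale ends, 110 x 14 x 14 mm, about 18 g, flat on the plywood (z = 0). Origin at its centre; x along its length. The middle stick, within 20 degrees of crosswise (world y). The outer two lie about 60 mm nearer and farther. The plywood is clear for 15 cm from it towards and away from the robot.
- stick_c: Loose dark brown square chew stick with pale ends, 110 x 14 x 14 mm, about 18 g, flat on the plywood (z = 0). Origin at its centre; x along its length. The other outer stick, turned 15 to 30 degrees the other way.
Mind the look-alikes: they are no part of the job. Of the things like the rake, leave any that is green or yellow; of the rest the larger one is meant.

How it is judged:
By the outcome, as a careful person would: the job done as asked, in the order asked, and still so for the second after the job is handed in, with the robot touching nothing.
It also fails if it takes over 45 s, if anything falls off the work surface, if the arm or the gripper's body presses on something with over 40 N, if the wrist force passes 120 N, or if a joint passes its speed limit or range.

### The arm

A 7-joint arm with a two-finger parallel gripper is mounted at the origin on the work surface. World frame = base frame: x ahead of the robot, y to its left, z up, the work surface at z = 0. Lengths are in m, angles in rad, forces in N, time in s.
With the tool pointing down it reaches from about 0.425 to 0.875 m from the base axis. Payload 4.7 kg.
Tool frame: the origin (TCP) lies midway between the tips of the shut fingers; the grasp point (between the pads) lies 19 mm behind it (ctrl.grip_depth is the distance from the TCP to the grasp point, in m); z points along the fingers, y is the direction in which the jaws open and shut (so a half turn about z gives the same grasp; the last joint's range is limited). The gripper opens to 87 mm and grips with 3 to 60 N. Pads are 19 mm wide; open, the fingers measure 117 mm over their backs; the gripper's body (75 mm by 190 mm) begins 51 mm behind the grasp point.
Start: joints at [-1.291, 0.321, -0.07, 1.45, 0.023, 1.371, -0.057], TCP at [0.171, 0.627, 0.223] pointing down, gripper open.
Joint ranges: [-2.86, 2.86], [-0.3, 2.09], [-1.38, 1.24], [0.06, 2.45], [-1.56, 4.7], [0.09, 2.05], [-2.69, 2.69]. Speed limits (rad/s): [2.57, 2.57, 3.14, 3.14, 3.14, 3.14, 3.14].

### API

Orientations are given as a rotation vector (axis times angle).
In Python, from bench import ctrl gives the robot as it stands. The module is installed in compiled form; this text tells all that it offers.
- The arm moves only by the shell command python3 -m inch 'ROWS' [FORCE]. ROWS is JSON, a list of rows, each a list of 5 numbers: the opening, from -1 (shut) to 1 (fully open), so that 0 is half open, then the shift along the tool's x, y, z in mm, then the turn about the tool's z in rad. In form: [[fingers, tx, ty, tz, twist], ...]. A call has 1 to 5 rows; each row shifts and turns the pose as measured when the row begins, along the tool's axes as they then stand; what a row does not reach is not made up. A row lasts 1/8 s, in which the tool goes at most 62.5 mm and 10.7 degrees, less where a joint would pass 70% of its speed; a pose out of reach is approached as far as the arm can. A call is refused whole if a number of a shift passes 62.5 or a number of a turn 0.188, either way. A call with a gripper value outside its range is refused whole. The fingers move at their own pace and stop on an object; FORCE is the grip in N (left out, the last holds). Time passes only in rows, so rows that do not move let the fingers close. It gives the time, the measured TCP pose, the force and the opening at its end, in the units of the state.
- ctrl.get_state(): the state, without advancing time (a new reading comes with each control period).
- ctrl.get_image(name): name is "side" or "top" or "wrist"; returns a dict with "color" (384x512x3 uint8, red, green, blue), "range_z" (384x512 float32, m along the optical axis (not along the pixel's ray), 0 where there is no reading), "K" (3x3 intrinsics, pixels), "distortion" ([k1, k2, p1, p2, k3] as OpenCV has them; the pictures are not rectified), "R" (3x3) and "t" (3): a world point X has camera coordinates R X + t. Camera axes: x right, y down, z forward; pixel columns grow to the right and rows downward; lengths in m; the calibration is good to about 2 mm. A picture is of the moment at which its call begins.
- ctrl.close_job(): hands the job in, once; it reports no verdict.
The state is a dict: "time": time; "joint_positions": joint angles; "qd": joint speeds; "joint_torque": joint torques, N m; "position": TCP position; "tool_rot": TCP orientation; "ft_force": force on the tool from outside, world axes, zero at the start; "torque": the same for the moment, N m; "grip_width": opening from 0.0 (shut) to 1.0 (fully open).
Only numpy, scipy, OpenCV 4.12 (cv2) and the standard library are available. Lean on these libraries where they do the work, as an engineer would, in place of code of your own. Each camera call takes 0.05 s, during which the arm holds its last target. There are 200 camera calls.

## Working session

There is one attempt and no reset: what is moved stays moved. The work goes in short steps, Python scripts to look and compute and a shell command to move; the robot and the scene stay as the last step left them, time stands still between calls to the robot, and variables do not carry over. Pictures are saved under pics/ and viewed, about 8 in all and at most 12, crops included, and the job is handed in when it is done.

```bash
mkdir -p pics
cat > h.py <<'E'
import numpy as np, cv2
from scipy.spatial.transform import Rotation as Ro
from bench import ctrl
def cast(im,px,z):
    """pixels Nx2 -> world points on plane z"""
    px=np.asarray(px,float).reshape(-1,1,2)
    n=cv2.undistortPoints(px,im["K"],np.array(im["distortion"],float)).reshape(-1,2)
    R,t=np.array(im["R"]),np.array(im["t"])
    d=np.c_[n,np.ones(len(n))]@R; c=-R.T@t
    return c+d*((z-c[2])/d[:,2])[:,None]
def proj(im,X):
    return cv2.projectPoints(np.asarray(X,float).reshape(-1,1,3),cv2.Rodrigues(np.array(im["R"]))[0],np.array(im["t"]),im["K"],np.array(im["distortion"],float))[0].reshape(-1,2)
def save(im,n): cv2.imwrite(f"pics/{n}.png",cv2.cvtColor(im["color"],cv2.COLOR_RGB2BGR))
def st():
    s=ctrl.get_state(); R=Ro.from_rotvec(s["tool_rot"]).as_matrix()
    print("t",s["time"],"p",np.round(s["position"],4),"R",np.round(R,3).tolist(),"f",np.round(s["ft_force"],1),"g",round(float(s["grip_width"]),3)); return s,R
E
python3 - <<'E'
from h import *
st()
a=ctrl.get_image("top");b=ctrl.get_image("side")
im=np.hstack([a["color"],b["color"]])
cv2.imwrite("pics/p1.png",cv2.cvtColor(cv2.resize(a["color"],(800,600)),cv2.COLOR_RGB2BGR))
save(b,"p2")
E
```

```text
t 0.0 p [0.1707 0.6266 0.2215] R [[-0.965, 0.263, -0.0], [0.263, 0.965, -0.002], [-0.0, -0.002, -1.0]] f [-0.3 -0.4 -0.2] g 0.998
```

View pics/p1.png

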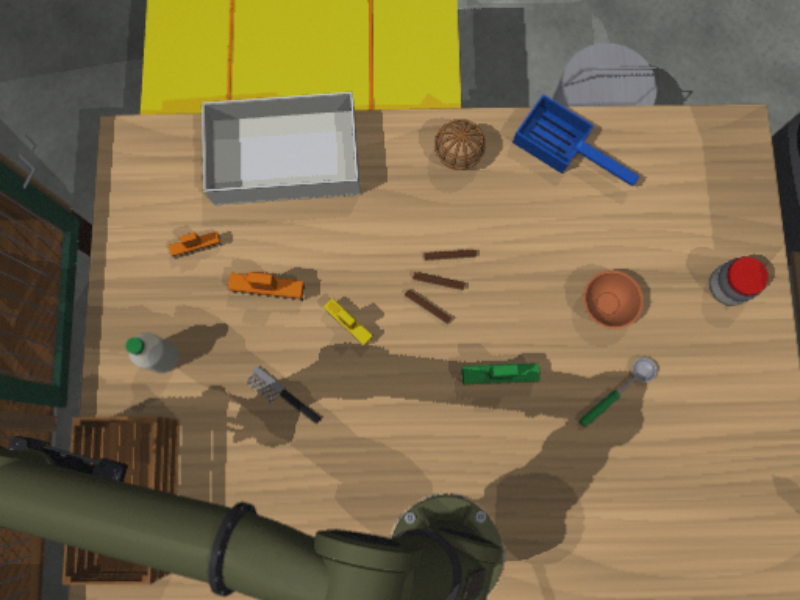

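View pics/p2.png

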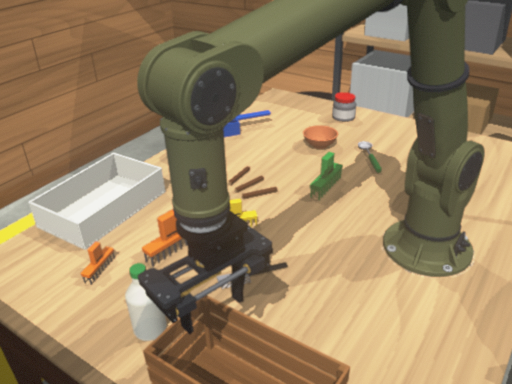

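The top view shows two orange rakes: a small one at (195,243) and a larger one at (265,286). There is also a yellow one at (347,322) and a green one at (500,373). The larger orange one fits the description. The sticks are at (451,254), (440,281) and (429,306). Next I confirm the choice in a crop and measure.

```bash
cat >> h.py <<'E'
def cnts(m,amin): 
    return [c for c in cv2.findContours(m.astype(np.uint8),cv2.RETR_EXTERNAL,cv2.CHAIN_APPROX_NONE)[0] if cv2.contourArea(c)>amin]
def rect(im,c,z):
    P=cast(im,c.reshape(-1,2),z)[:,:2]*1000
    (cx,cy),(w,h),_=r=cv2.minAreaRect(P.astype(np.float32)); B=cv2.boxPoints(r)
    e=[B[1]-B[0],B[2]-B[1]]; e=max(e,key=np.linalg.norm)
    return np.round([cx,cy,max(w,h),min(w,h),np.degrees(np.arctan2(e[1],e[0]))%180],1)
def sticks(im,lo=(-.2,.2),hi=(.4,.85)):
    hsv=cv2.cvtColor(im["color"],cv2.COLOR_RGB2HSV); m=(hsv[...,2]<115)&(hsv[...,1]>60)
    out=[]
    for c in cnts(m,60):
        r=rect(im,c,.014)
        if lo[0]*1000<r[1]<lo[1]*1000 and hi[0]*1000<r[0]<hi[1]*1000: out.append(r)
    return out
E
python3 - <<'E'
from h import *
a=ctrl.get_image("top");hsv=cv2.cvtColor(a["color"],cv2.COLOR_RGB2HSV)
o=(hsv[...,0]<16)&(hsv[...,1]>190)&(hsv[...,2]>120)
for c in cnts(o,60): 
    print("orange",c.reshape(-1,2).mean(0),rect(a,c,.048))
    x,y,w,h=cv2.boundingRect(c); rz=a["range_z"][y:y+h,x:x+w]; n=np.argwhere(o[y:y+h,x:x+w])
    # top points: smallest height via range
    K=a["K"];R=np.array(a["R"]);t=np.array(a["t"])
    px=(n[:,::-1]+[x,y]).astype(float); z=rz[n[:,0],n[:,1]]
    u=cv2.undistortPoints(px.reshape(-1,1,2),K,np.array(a["distortion"],float)).reshape(-1,2)
    X=(np.c_[u,np.ones(len(u))]*z[:,None]-t)@R; X=X[z>0]
    g=X[X[:,2]>.095]
    hd=X[(X[:,2]>.035)&(X[:,2]<.06)]
    print("zmax",X[:,2].max(), "grip",len(g), g.mean(0) if len(g) else None, cv2.minAreaRect((g[:,:2]*1000).astype(np.float32)) if len(g)>3 else None)
    print("head",hd.mean(0),cv2.minAreaRect((hd[:,:2]*1000).astype(np.float32)))
for r in sticks(a): print("stick",r)
cv2.imwrite("pics/p3.png",cv2.cvtColor(cv2.resize(a["color"][130:230,90:320],None,fx=3.4,fy=3.4,interpolation=2),cv2.COLOR_RGB2BGR))
E
```

```text
orange [169.29931973 182.15646259] [539.9 355.4 151.   42.4  82.1]
zmax 0.11918217641039339 grip 104 [0.5367331  0.35727001 0.11041086] ((537.22900390625, 357.24896240234375), (48.30229187011719, 22.359272003173828), 83.44119262695312)
head [0.53392925 0.35385218 0.04741695] ((536.2728271484375, 356.3566589355469), (152.3019561767578, 35.517417907714844), 81.81609344482422)
orange [478.54545455 176.03030303] [ 539.8 -639.    77.6   75.5   40.8]
zmax 0.09750631630083237 grip 23 [ 0.52517751 -0.61695937  0.09584096] ((523.0010986328125, -618.4412231445312), (53.76420593261719, 58.81944274902344), 74.51097106933594)
head [nan nan nan] ((0.0, 0.0), (0.0, 0.0), 0.0)
orange [122.97979798 155.12121212] [634.  508.6 101.4  34.4 105.5]
zmax 0.08137352630000004 grip 0 None None
head [0.63196939 0.50356079 0.03705446] ((630.4320678710938, 508.3252868652344), (19.318500518798828, 98.63849639892578), 17.103849411010742)
stick [476.4 170.8  95.2  56.6  68.7]
stick [494.4  18.9 112.3  21.2  54.7]
stick [547.7  -6.4 116.3  19.6  76.5]
stick [604.3 -31.  116.5  16.6  92.9]
stick [842.6 136.6 191.   60.6   3.7]<stdin>:15: RuntimeWarning: Mean of empty slice.
  ret = um.true_divide(
```

View pics/p3.png

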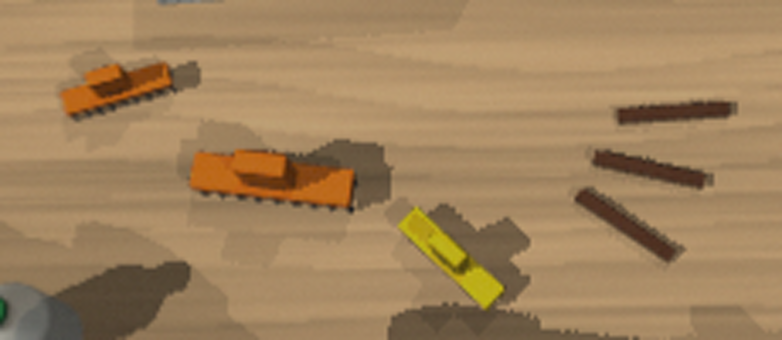

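The crop confirms it: the larger orange rake (head 152×36 mm, grip top at z≈0.11) at (0.537, 0.357), with its long axis at 82°. The smaller orange one (~100 mm) at upper left is the look-alike. The stick centres lie on a line at about −24°, so I'll push along that line. First I plan the approach.

```bash
cat >> h.py <<'E'
def plan(x,y,z,yaw,n,f=1,p=None,y0=None):
    """suggest n rows towards TCP xyz (m) and tool-y heading yaw (deg)"""
    s,R=st(); p=np.array(s["position"])*1000 if p is None else np.array(p,float)
    y0=np.degrees(np.arctan2(R[1,1],R[0,1])) if y0 is None else y0
    d=(np.array([x,y,z])*1000-p)/n; dy=(yaw-y0)/n
    for i in range(n):
        a=np.radians(y0+i*dy); ty=np.array([np.cos(a),np.sin(a),0]); tx=np.array([-ty[1]*-1*-1,ty[0],0])
        print([f]+np.round([d@tx,d@ty,-d[2]],1).tolist()+[round(float(-np.radians(dy)),3)])
E
python3 -c "
from h import *
plan(.537,.357,.18,-8,10)"
```

```text
t 0.15 p [0.1707 0.6268 0.2217] R [[-0.965, 0.263, -0.0], [0.263, 0.965, -0.001], [-0.0, -0.001, -1.0]] f [ 0.2 -0.4  0.1] g 1.002
[1, -42.4, -16.4, 4.2, 0.144]
[1, -44.4, -10.1, 4.2, 0.144]
[1, -45.3, -3.6, 4.2, 0.144]
[1, -45.4, 2.9, 4.2, 0.144]
[1, -44.5, 9.4, 4.2, 0.144]
[1, -42.7, 15.7, 4.2, 0.144]
[1, -40.0, 21.7, 4.2, 0.144]
[1, -36.4, 27.3, 4.2, 0.144]
[1, -32.1, 32.2, 4.2, 0.144]
[1, -27.2, 36.5, 4.2, 0.144]
```

```bash
python3 -m inch '[[1,-42,-16,4,0.144],[1,-44,-10,4,0.144],[1,-45,-4,4,0.144],[1,-45,3,4,0.144],[1,-44,9,4,0.144]]'; python3 -m inch '[[1,-43,16,4,0.144],[1,-40,22,4,0.144],[1,-36,27,4,0.144],[1,-32,32,4,0.144],[1,-27,36,4,0.144]]'
python3 - <<'E'
from h import *
plan(.537,.357,.13,-8,3)
w=ctrl.get_image("wrist")
cv2.imwrite("pics/p4.png",cv2.cvtColor(w["color"],cv2.COLOR_RGB2BGR))
hsv=cv2.cvtColor(w["color"],cv2.COLOR_RGB2HSV)
m=(hsv[...,0]<16)&(hsv[...,1]>190)&(hsv[...,2]>80)
K=w["K"];R=np.array(w["R"]);t=np.array(w["t"])
n=np.argwhere(m); z=w["range_z"][m]
u=cv2.undistortPoints(n[:,::-1].astype(float).reshape(-1,1,2),K,np.array(w["distortion"],float)).reshape(-1,2)
X=(np.c_[u,np.ones(len(u))]*z[:,None]-t)@R
for lo,hi in((.1,.12),(.04,.055)):
    g=X[(z>0)&(X[:,2]>lo)&(X[:,2]<hi)]; print(len(g),g.mean(0),cv2.minAreaRect((g[:,:2]*1000).astype(np.float32)))
E
```

```text
time: 0.78
position: [0.3503, 0.4908, 0.1987]
tool_rot: [-1.503, -2.756, 0.006]
ft_force: [0.3, 0.0, -0.2]
grip_width: 1.003
time: 1.4
position: [0.5348, 0.3475, 0.1763]
tool_rot: [-2.403, -2.022, 0.01]
ft_force: [0.1, 0.6, -0.3]
grip_width: 0.999
t 1.4 p [0.5348 0.3475 0.1763] R [[0.171, 0.985, -0.006], [0.985, -0.171, -0.003], [-0.004, -0.005, -1.0]] f [ 0.1  0.6 -0.3] g 0.999
[1, 3.2, 0.2, 15.4, -0.011]
[1, 3.2, 0.2, 15.4, -0.011]
[1, 3.2, 0.2, 15.4, -0.011]
1652 [0.54113082 0.36098001 0.11034011] ((540.6583251953125, 359.1286315917969), (49.538368225097656, 22.03299331665039), 82.08332824707031)
1962 [0.54635099 0.37089669 0.04784239] ((540.2830200195312, 358.6300048828125), (152.9948272705078, 35.071964263916016), 82.30902099609375)
```

View pics/p4.png

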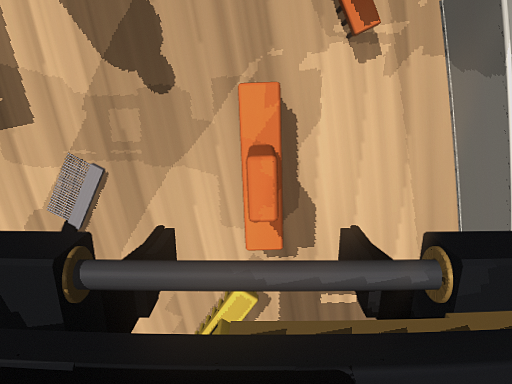

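The wrist view shows the orange rake upright between the open jaws, with the grip at about (262,185). It measures (0.540, 0.359) against (0.537, 0.357) from the top camera, so they agree to 3 mm. Now I descend.

```bash
python3 -m inch '[[1,5.5,1.2,10,-0.018],[1,5.5,1.2,30,-0.018],[1,0,0,35,0],[1,0,0,30,0],[1,0,0,8,0]]'; python3 -c "
from h import *
plan(.539,.358,.06,-7.8,1)"
```

```text
time: 2.08
position: [0.5419, 0.3538, 0.0569]
tool_rot: [2.369, 2.061, -0.012]
ft_force: [-0.5, -0.6, -0.1]
grip_width: 0.998
t 2.075 p [0.5419 0.3538 0.0569] R [[0.138, 0.99, -0.005], [0.99, -0.138, -0.007], [-0.007, -0.004, -1.0]] f [-0.5 -0.6 -0.1] g 0.998
[1, 3.8, -3.4, -3.1, -0.003]
```

```bash
python3 -m inch '[[1,3.8,-2,-1,0],[-1,0,0,0,0],[-1,0,0,0,0],[-1,0,0,0,0],[-1,0,0,0,0]]' 40; python3 -m inch '[[-1,0,0,0,0],[-1,0,0,0,0]]'
```

```text
time: 2.7
position: [0.5411, 0.3612, 0.0616]
tool_rot: [2.366, 2.065, -0.003]
ft_force: [0.3, -0.7, -0.5]
grip_width: 0.633
time: 2.95
position: [0.5414, 0.361, 0.0619]
tool_rot: [2.366, 2.064, -0.003]
ft_force: [0.2, -0.4, -0.0]
grip_width: 0.399
```

```bash
python3 -m inch '[[-1,0,0,0,0],[-1,0,0,0,0],[-1,0,0,0,0],[-1,0,0,0,0]]'; python3 -c "
from h import *
st()"
```

```text
time: 3.45
position: [0.5414, 0.3608, 0.0618]
tool_rot: [2.366, 2.064, -0.003]
ft_force: [0.2, 0.6, 0.7]
grip_width: 0.251
t 3.45 p [0.5414 0.3608 0.0618] R [[0.136, 0.991, -0.001], [0.991, -0.136, -0.002], [-0.002, -0.0, -1.0]] f [0.2 0.6 0.7] g 0.251
```

```bash
python3 -m inch '[[-1,0,0,-20,0],[-1,0,0,-40,0],[-1,0,0,-40,0],[-1,0,0,-40,0],[-1,0,0,-5,0]]'; python3 -c "
from h import *
plan(.444,.041,.2,-24,8,-1)"
```

```text
time: 4.08
position: [0.541, 0.3605, 0.2141]
tool_rot: [2.367, 2.063, -0.004]
ft_force: [0.6, 0.4, -1.1]
grip_width: 0.251
t 4.075 p [0.541  0.3605 0.2141] R [[0.136, 0.991, -0.001], [0.991, -0.136, -0.003], [-0.003, -0.001, -1.0]] f [ 0.6  0.4 -1.1] g 0.251
[-1, -41.2, -6.6, 1.8, 0.035]
[-1, -41.4, -5.1, 1.8, 0.035]
[-1, -41.6, -3.6, 1.8, 0.035]
[-1, -41.7, -2.2, 1.8, 0.035]
[-1, -41.7, -0.7, 1.8, 0.035]
[-1, -41.7, 0.8, 1.8, 0.035]
[-1, -41.7, 2.2, 1.8, 0.035]
[-1, -41.6, 3.7, 1.8, 0.035]
```

```bash
python3 -m inch '[[-1,-41,-7,1,0.035],[-1,-41,-5,2,0.035],[-1,-42,-4,2,0.035],[-1,-42,-2,2,0.035],[-1,-42,-1,2,0.035]]'; python3 -m inch '[[-1,-42,1,2,0.035],[-1,-42,2,2,0.035],[-1,-42,4,2,0.035],[-1,0,0,0,0]]'
python3 - <<'E'
from h import *
plan(.444,.041,.065,-24,4,-1)
s=ctrl.get_image("top")
for r in sticks(s): print(r)
b=ctrl.get_image("side"); save(b,"p5")
E
```

```text
time: 4.7
position: [0.4753, 0.1575, 0.2026]
tool_rot: [2.538, 1.85, -0.011]
ft_force: [0.2, -0.6, -2.1]
grip_width: 0.25
time: 5.2
position: [0.4337, 0.0283, 0.1944]
tool_rot: [-2.64, -1.701, 0.018]
ft_force: [0.6, 0.1, -1.0]
grip_width: 0.249
t 5.2 p [0.4337 0.0283 0.1944] R [[0.413, 0.911, -0.01], [0.911, -0.413, -0.005], [-0.009, -0.007, -1.0]] f [ 0.6  0.1 -1. ] g 0.249
[-1, 4.0, 1.0, 32.3, -0.002]
[-1, 4.0, 1.0, 32.3, -0.002]
[-1, 4.0, 1.0, 32.3, -0.002]
[-1, 3.9, 1.0, 32.3, -0.002]
[488.4 185.1  63.2  53.   44.7]
[802.5 134.3  65.1  61.3 179.2]
```

View pics/p5.png

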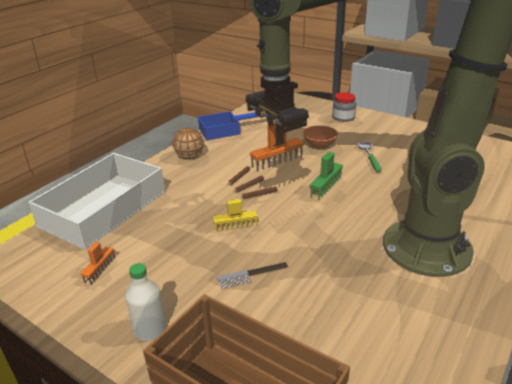

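The rake hangs level in the gripper at (277,150), and the sticks are undisturbed at (240,175), (250,184) and (260,192). Now I lower it on the near side.

```bash
python3 -m inch '[[-1,8,2,20,0],[-1,8,2,40,0],[-1,0,0,40,0],[-1,0,0,24,0],[-1,0,0,0,0]]'; python3 -c "
from h import *
plan(.444,.041,.065,-24,1,-1)"
```

```text
time: 5.92
position: [0.4451, 0.0514, 0.0667]
tool_rot: [-2.626, -1.723, 0.015]
ft_force: [0.4, 0.1, -1.8]
grip_width: 0.252
t 5.925 p [0.4451 0.0514 0.0667] R [[0.398, 0.917, -0.008], [0.917, -0.398, -0.005], [-0.008, -0.006, -1.0]] f [ 0.4  0.1 -1.8] g 0.252
[-1, -10.0, 3.2, 1.7, 0.01]
```

```bash
python3 -m inch '[[-1,-10,3,2,0.01],[-1,0,12,0,0],[-1,0,12,0,0],[-1,0,12,0,0],[-1,0,12,0,0]]';python3 -c "
from h import *
plan(.540,-.0015,.065,-24,4,-1)"
```

```text
time: 6.55
position: [0.4939, 0.0212, 0.0682]
tool_rot: [2.633, 1.712, -0.004]
ft_force: [0.1, 0.2, -1.8]
grip_width: 0.252
t 6.55 p [0.4939 0.0212 0.0682] R [[0.406, 0.914, -0.002], [0.914, -0.406, -0.003], [-0.003, -0.0, -1.0]] f [ 0.1  0.2 -1.8] g 0.252
[-1, -0.5, 12.8, 0.8, 0.0]
[-1, -0.5, 12.8, 0.8, 0.0]
[-1, -0.5, 12.8, 0.8, 0.0]
[-1, -0.5, 12.8, 0.8, 0.0]
```

```bash
python3 -m inch '[[-1,0,12,2,0],[-1,0,12,1.5,0],[-1,0,12,1,0],[-1,0,12,1,0],[-1,0,8,0.5,0]]';python3 - <<'E'
from h import *
st()
b=ctrl.get_image("side"); cv2.imwrite("pics/p6.png",cv2.cvtColor(cv2.resize(b["color"][110:230,200:360],None,fx=5,fy=5,interpolation=2),cv2.COLOR_RGB2BGR))
E
```

```text
time: 7.18
position: [0.5488, -0.003, 0.0617]
tool_rot: [2.633, 1.712, -0.006]
ft_force: [-2.8, 2.0, 5.8]
grip_width: 0.249
t 7.175 p [ 0.5488 -0.003   0.0617] R [[0.406, 0.914, -0.003], [0.914, -0.406, -0.002], [-0.003, -0.002, -1.0]] f [-2.8  2.   5.8] g 0.249
```

View pics/p6.png

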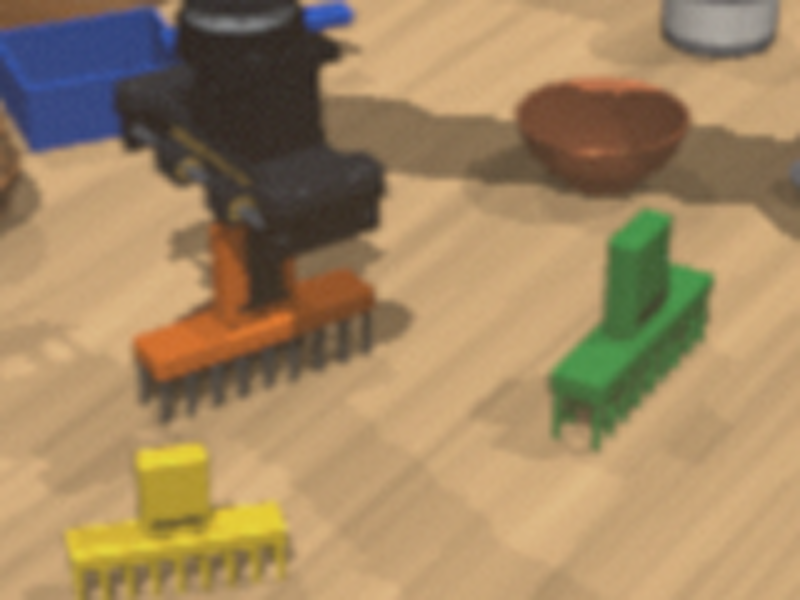

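The sticks are hidden behind the rake head (250,330), and nothing has escaped around it. The tines are just touching the wood, so I raise the rake 3 mm and keep pushing.

```bash
python3 -m inch '[[-1,0,0,-3,0],[-1,0,10,0,0],[-1,0,10,0,0],[-1,0,10,0,0],[-1,0,5,0,0]]';python3 -c "
from h import *
st()"
```

```text
time: 7.85
position: [0.5838, -0.0185, 0.0647]
tool_rot: [2.631, 1.712, -0.004]
ft_force: [-0.5, -0.3, -1.1]
grip_width: 0.247
t 7.85 p [ 0.5838 -0.0185  0.0647] R [[0.405, 0.914, -0.001], [0.914, -0.405, -0.003], [-0.003, 0.0, -1.0]] f [-0.5 -0.3 -1.1] g 0.247
```

```bash
python3 -m inch '[[-1,0,-20,0,0],[-1,0,-15,0,0],[-1,0,0,-50,0],[-1,0,0,-60,0],[-1,50,0,-30,0]]';python3 -m inch '[[-1,60,0,0,0],[-1,60,0,0,0],[-1,60,0,0,0],[-1,40,0,0,0]]'
python3 - <<'E'
from h import *
st()
a=ctrl.get_image("top")
for r in sticks(a): print(r)
x,y=proj(a,[[.6,-.03,0]])[0].astype(int); print(x,y)
cv2.imwrite("pics/p7.png",cv2.cvtColor(cv2.resize(a["color"][y-50:y+50,x-65:x+65],None,fx=6,fy=6,interpolation=2),cv2.COLOR_RGB2BGR))
E
```

```text
time: 8.48
position: [0.5691, 0.0372, 0.2054]
tool_rot: [2.639, 1.7, -0.014]
ft_force: [1.5, 1.1, -2.3]
grip_width: 0.249
time: 8.98
position: [0.6643, 0.2451, 0.2099]
tool_rot: [2.639, 1.7, 0.004]
ft_force: [-0.6, -0.7, -2.2]
grip_width: 0.244
t 8.975 p [0.6643 0.2451 0.2099] R [[0.414, 0.91, 0.003], [0.91, -0.414, -0.001], [0.001, 0.004, -1.0]] f [-0.6 -0.7 -2.2] g 0.244
[614.5 -34.7 117.5  45.2  66.3]
[814.9 -26.7 197.2 142.4 110.2]
288 164
```

View pics/p7.png

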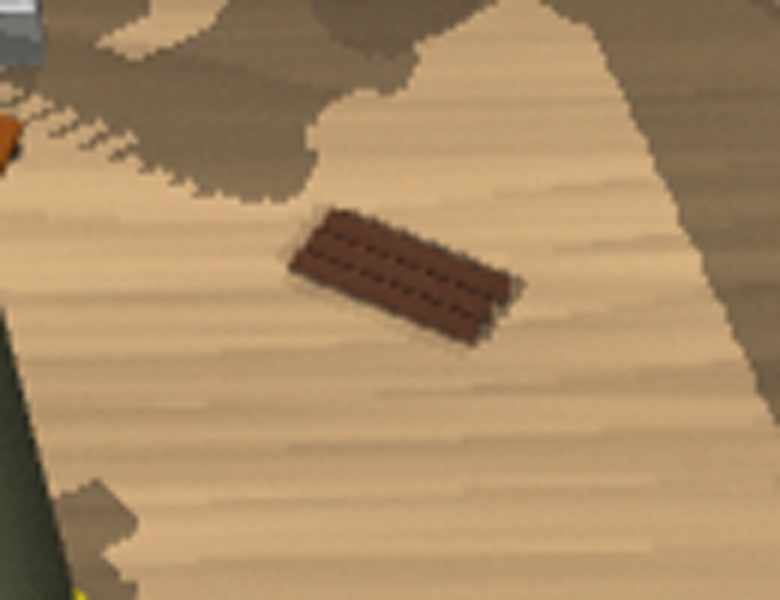

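The crop shows all three sticks flush in one block, (290–520, 210–345). The rectangle is 117×45 mm, against a nominal 110×42. They are parallel and side by side at about 66°, so the combing is done. Now I set the rake down clear of them, near (0.56, 0.31).

```bash
python3 -c "
from h import *
plan(.56,.31,.12,-24,4,-1)"
```

```text
t 9.025 p [0.6649 0.2518 0.2089] R [[0.408, 0.913, 0.005], [0.913, -0.408, 0.003], [0.004, 0.003, -1.0]] f [ 1.3  6.2 -2.3] g 0.25
[-1, 2.6, -29.9, 22.2, -0.0]
[-1, 2.6, -29.9, 22.2, -0.0]
[-1, 2.6, -29.9, 22.2, -0.0]
[-1, 2.6, -29.9, 22.2, -0.0]
```

```bash
python3 -m inch '[[-1,3,-30,10,0],[-1,3,-30,20,0],[-1,3,-30,25,0],[-1,2,-25,25,0],[-1,0,0,10,0]]';python3 -m inch '[[-1,0,0,15,0],[-1,0,0,8,0],[-1,0,0,0,0]]'; python3 -c "
from h import *
st()"
```

```text
time: 9.65
position: [0.5618, 0.312, 0.1153]
tool_rot: [2.631, 1.713, 0.01]
ft_force: [1.0, -0.4, -1.7]
grip_width: 0.255
time: 10.02
position: [0.5652, 0.3091, 0.0917]
tool_rot: [2.632, 1.706, 0.013]
ft_force: [-0.3, -0.5, -1.2]
grip_width: 0.25
t 10.025 p [0.5652 0.3091 0.0917] R [[0.408, 0.913, 0.01], [0.913, -0.408, 0.0], [0.004, 0.009, -1.0]] f [-0.3 -0.5 -1.2] g 0.25
```

```bash
python3 -m inch '[[-1,0,0,14,0],[-1,0,0,10,0],[-1,0,0,4,0],[-1,0,0,0,0]]'; python3 -c "
from h import *
st()"
```

```text
time: 10.52
position: [0.5673, 0.3083, 0.0626]
tool_rot: [2.633, 1.703, 0.016]
ft_force: [-0.4, 0.3, -1.6]
grip_width: 0.25
t 10.525 p [0.5673 0.3083 0.0626] R [[0.41, 0.912, 0.012], [0.912, -0.41, 0.001], [0.005, 0.011, -1.0]] f [-0.4  0.3 -1.6] g 0.25
```

```bash
python3 -m inch '[[-1,0,0,1,0],[-1,0,0,0.5,0]]'; python3 -m inch '[[1,0,0,0,0],[1,0,0,0,0],[1,0,0,0,0],[1,0,0,0,0],[1,0,0,0,0]]'; python3 -m inch '[[1,0,0,-10,0],[1,0,0,-30,0],[1,0,0,-50,0],[1,0,0,-50,0],[1,0,0,-5,0]]'
```

```text
time: 10.78
position: [0.5676, 0.3084, 0.0624]
tool_rot: [2.633, 1.704, 0.017]
ft_force: [-1.2, -0.8, 1.9]
grip_width: 0.25
time: 11.4
position: [0.5687, 0.3093, 0.0634]
tool_rot: [2.633, 1.704, 0.022]
ft_force: [0.4, 0.5, 0.8]
grip_width: 0.73
time: 12.02
position: [0.5665, 0.3085, 0.2145]
tool_rot: [2.633, 1.703, 0.022]
ft_force: [0.5, 0.4, -1.2]
grip_width: 0.998
```

Released and raised. I move the arm off to the left for a final look.

```bash
python3 -m inch '[[1,50,-20,0,0],[1,50,-20,0,0],[1,50,-20,0,0],[1,50,-20,0,0],[1,0,0,0,0]]'
python3 - <<'E'
from h import *
st()
a=ctrl.get_image("top");b=ctrl.get_image("side")
for r in sticks(a): print(r)
hsv=cv2.cvtColor(a["color"],cv2.COLOR_RGB2HSV)
for c in cnts((hsv[...,0]<16)&(hsv[...,1]>190)&(hsv[...,2]>120),60): print("orange",rect(a,c,.048))
cv2.imwrite("pics/p8.png",cv2.cvtColor(np.vstack([cv2.resize(a["color"][110:230,100:340],(600,300)),cv2.resize(b["color"][110:260,100:400],(600,300))]),cv2.COLOR_RGB2BGR))
E
```

```text
time: 12.65
position: [0.5763, 0.5275, 0.2138]
tool_rot: [2.637, 1.698, 0.02]
ft_force: [0.3, 0.4, -0.5]
grip_width: 0.998
t 12.65 p [0.5763 0.5275 0.2138] R [[0.414, 0.91, 0.013], [0.91, -0.414, 0.002], [0.008, 0.011, -1.0]] f [ 0.3  0.4 -0.5] g 0.998
[516.9 -99.9 140.3  20.1  89. ]
[593.2 -32.3 147.7  90.   66.2]
[727.3 184.5 344.1  66.7  96.4]
[781.6  97.1 128.8  21.1  87.1]
[843.1 -80.2 115.1  64.7 158.4]
orange [ 539.7 -640.    78.6   72.9   89. ]
orange [565.1 302.3 150.3  40.   65.4]
orange [634.  508.2 102.2  34.7 105.8]
```

View pics/p8.png

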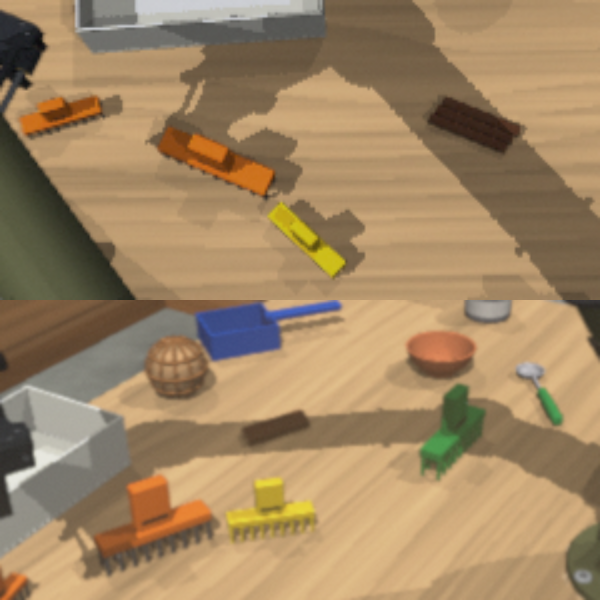

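The final picture shows the rake upright on its tines at (215,162) in the top view, next to the yellow one but not touching it. The sticks are still a flush block at (475,125). I'm handing the job in.

```bash
python3 -c "
from bench import ctrl
ctrl.close_job()"
```

```text
the job is handed in; nothing more can be done
```

The three sticks lie flat, parallel and flush side by side, and the orange rake is back on its tines well clear of them. I handed the job in at about 13 s of the 45 s allowed.

- **Rake choice:** I took the larger orange rake (head about 152 × 36 mm) and left the small orange, yellow and green ones alone.
- **Combing:** One push along the line of the stick centres brought all three together. Right after it, the top camera measured the block as 117 × 45 mm, against a nominal 110 × 42 mm.
- **Rake placing:** It stands near (0.57, 0.31), more than 20 cm from the sticks, with the gripper open and the arm well away.
- **Forces:** The tines touched the plywood briefly during the push (about 6 N read at the wrist), and I raised the rake 3 mm. The gripper readings I took were otherwise low.

One check did not hold: in the last picture the arm's shadow fell across the sticks, so the colour mask could not measure them again. I judged their final state by eye from the top and side views; they still looked like the same tight block.

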